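# Move a slide-in battery pack from its charger to the cordless stirrer

### The arm

A 7-joint arm with a two-finger parallel gripper is mounted at the origin on a cart in front of the work surface, level with it; the furniture and walls round the work are solid. World frame = base frame: x ahead of the robot, y to its left, z up, the work surface at z = 0. Lengths are in m, angles in rad, forces in N, time in s.
With the tool pointing down it reaches from about 0.4 to 0.85 m from the base axis. Payload 10.4 kg.
Tool frame: the origin (TCP) lies on the centre line of the jaws, within the pads' length; the fingertips stand 11 mm ahead of it and the grasp point (between the pads) lies 8 mm behind it; z points along the fingers, y is the line along which they close (so a half turn about z gives the same grasp; the last joint's range is limited). The gripper opens to 85 mm and grips with 20 to 120 N. Pads are 22 mm wide; open, the fingers measure 114 mm over their backs; the gripper's body (76 mm by 85 mm) begins 54 mm behind the grasp point. The pads swing forward as they close: fully open they stand 13 mm farther back than shut.
Start: joints at [-1.17, 0.332, -0.065, 1.46, 0.022, 1.35, -0.088], TCP at [0.257, 0.57, 0.209] pointing down, gripper open.
Joint ranges: [-2.6, 2.6], [-0.5, 2.12], [-1.47, 1.34], [0.16, 2.42], [-1.27, 4.41], [0.06, 2.06], [-2.6, 2.6]. Speed limits (rad/s): [2.22, 2.22, 2.79, 2.79, 3.14, 3.14, 3.14].

### API

Orientations are given as a 3x3 rotation matrix whose columns are the frame's x, y, z axes.
In Python, from plant import bot gives the robot as it stands. The module is installed in compiled form; this text tells all that it offers.
- The arm moves only by the shell command python3 -m jog 'ROWS' [FORCE]. ROWS is JSON, one flat list of numbers, 5 for each row, row after row: the finger opening in mm, from 0 to 85.4, then the shift along the tool's x, y, z in units of 30 mm (1.0 is 30 mm), then the turn about the tool's z in units of 6 degrees (1.0 is 6 degrees). A call has exactly 5 rows; each row shifts and turns the commanded pose from where the row before left it, along the tool's axes as they then stand; what a row does not reach is not made up. A row lasts 1/10 s, in which the tool goes at most 50 mm and 8.59 degrees, less where a joint would pass 70% of its speed; a pose out of reach is approached as far as the arm can. A call is refused whole if a number of a shift passes 1 or a number of a turn 1, either way. A call with a gripper value outside its range is refused whole. The fingers move at their own pace and stop on an object; FORCE is the grip in N (left out, the last holds). Time passes only in rows, so rows that do not move let the fingers close, or fill a call up. It gives the time, the measured TCP pose, the force, the opening and the grip force at its end, in the units of the state.
- bot.state(): the state, without advancing time (a new reading comes with each control period).
- bot.read_camera(name): name is "scene" or "top"; returns a dict with "pixels" (420x560x3 uint8, red, green, blue), "z_map" (420x560 float32, m along the optical axis (not along the pixel's ray), 0 where there is no reading), "intrinsics" (3x3 intrinsics, pixels), "camera_from_world" (4x4, takes a point from world to camera coordinates). Camera axes: x right, y up, looking along -z (the intrinsics and any distortion apply to the point x, -y, -z); pixel columns grow to the right and rows downward; lengths in m; the calibration is good to about 2 mm. A picture is of the moment at which its call begins.
- bot.job_done(): hands the job in; it is judged then, once.
Trained networks look in a picture, given as the dict that the camera call returned (one of the last four; its "shot" number tells which), for a name from the list of things; names that differ only in an ending like _2 or _b are one class to them, and where a whole thing is asked for, a point or a joint stands for the part that bears it (a point fixed in the world has none). Each returns a list of dicts, best first, with "p" (0 to 1); they miss things now and then, are a little off and sometimes report something else, mostly with a low value. They report only what shows in the picture. A call takes as long as a camera call. They do not tell look-alikes from the thing itself.
- bot.trace(thing, picture): "region" (420x560 bool, what is visible of it) and "xy" ([column, row] in pixels, amid what is visible of it).
- bot.spot_point(thing, picture): "xy" ([column, row] in pixels: a listed point, or the origin of a listed thing).
The state is a dict: "time_s": time; "joints": joint angles; "joint_velocities": joint speeds; "joint_torque": joint torques, N m; "tool_pos": TCP position; "eef_rot": TCP orientation; "force": force on the tool from outside, world axes, zero at the start; "torque": the same for the moment, N m; "grip_width": opening from 0.0 (shut) to 1.0 (fully open); "finger_force": force on a finger pad.
Only numpy, scipy, OpenCV 4.12 (cv2) and the standard library are available. Lean on these libraries where they do the work, as an engineer would, in place of code of your own. Each camera call takes 0.05 s, during which the arm holds its last target. There are 200 camera calls.

### The job

The battery pack in the charger is charged: press the charger's catch so that the pack springs loose, draw it out along the rails, then slide it into the rails of the magnetic stirrer until the stirrer's catch clicks up behind it, and let go. The stirrer's catch can sit a little nearer or farther along the rail, so feel for it: push gently, never bottom out the spring buffer, never force or yank the pack against its rails or catch, and leave the other things on the bench where they are.

Things in the scene. Friction and masses are not known exactly. Their poses are not given: they have to be found in the camera images.
- pack_center (a point): centre of the battery pack, 29 mm over its underside (58 high, 0.25 kg): grey ribbed body 50 long (x) x 36 wide (y) x 50 high on a black foot 50 x 52 x 8 with a thin ledge at its rear edge. +x is the way it slides in, z up. Starts latched in the charger. Grip across y, on its upper half; in a rail, the rail tops are 13 mm below this point
- pack: the same battery pack; origin at the centre of the foot's underside
- charger: fixed charger: grey block (60 high, 90 wide, x = 45 to 90 mm) with a rail sled in front; origin on the bench under the latched pack's centre, +x the way in (away from the robot), z up. The pack's centre must come back to x below -77 mm before it can be lifted out of the rails
- charger_sled (a point): point on the middle line of the charger sled's floor, 12 mm above the bench, at x = -105 mm. The sled floor starts at x = -125; lipped rails (27.5 above the bench, outer faces 36.5 mm either side of the middle) run from x = -52 inward and hold the foot with 1.5 mm play all round; a flared mouth reaches out to x = -78
- charger_pad (a point): top centre of the charger catch's ribbed thumb pad, 26 x 24 mm, 30 mm above the bench, outside the left rail at x -33, y +64 mm. Pressed down 5 to 7 mm (2 to 4 N; hard stop at 7.5 mm) it sinks a tooth behind the pack's foot and a spring pushes the pack about 6 mm back over the tooth; the pack stays loose when the pad is let go
- charger_catch (a joint): travel of the charger's catch: 0 up, 0.0075 m fully pressed; springs up when let go (the loosened pack may still hold it down)
- stirrer: fixed cordless magnetic stirrer: white box with round plate (66 high, 130 wide, x = 52 to 172 mm), in front a sled with floor, rails and mouth just as the charger's. Origin on the bench, +x the way in, z up. Its catch and buffer share an adjustable plate, so the seated pack's centre ends anywhere from x = -10 to +10 mm, unmeasured and different each time
- stirrer_mouth (a point): point on the stirrer sled's floor, 12 mm above the bench, on the rails' middle line at x = -105 mm: the pack's foot can be laid here, before the flared mouth, and slid along the stirrer's +x
- stirrer_catch (a joint): travel of the stirrer's catch: 0 up, about 0.003 to 0.005 m down while the foot rides over its ramped tooth (from some 65 mm before home, with under 2 N of drag), back to 0 when it has clicked up behind the foot
- stirrer_buffer (a joint): travel of the stirrer's spring buffer: 0 free, 0.006 m with the pack latched, 0.0095 m bottomed out (avoid). It pushes back with 2 N + 2 N per mm; with the drag of the tooth the click comes at a push along the rail of 13 to 16 N, and the push then rises to 21 N at the bottom. Pushing high on the pack may add some 10 N up or down
- beaker_100_center (a point): centre of the small glass beaker (54 mm across, 69 high), a bystander left of the stirrer
- jar_cocoa_center (a point): centre of the sample jar with a blue lid (52 mm across, 71 high), a bystander between charger and stirrer at the back
- weight_20g_center (a point): centre of the small calibration weight (22 mm across, 32 high), a bystander between charger and stirrer in front
Things that resemble listed ones, but are neither listed nor needed, are in the scene too. Leave any pink or red look-alike of the pack alone.

How it is judged:
On the way, in this order (a step that is already met when the one before it is completed fails the run):
1. the charger's catch is pressed down (value of joint charger_catch above 0.0045 m), for 0.05 s.
2. the pack is drawn out of the charger's rails (x of pack_center in the frame of charger below -0.075 m), for 0.1 s.
At the end, for the whole second after the job is handed in: The pack stands in the stirrer's rails, latched: buffer pressed in 4.5 to 8.5 mm and the stirrer's catch up (less than 3 mm down), the pack's centre within 16 mm of the stirrer's origin along the rail and 4 mm across it, upright and in line within 0.08 rad, at rest and released (value of joint stirrer_buffer between 0.0045 and 0.0085 m and value of joint stirrer_catch below 0.003 m and y of pack_center in the frame of stirrer between -0.004 and 0.004 m and x of pack_center in the frame of stirrer between -0.016 and 0.016 m and angle between pack_center's own z axis and vertical below 0.08 rad and angle between the x axis of pack_center and the x axis of stirrer, either way round below 0.08 rad and linear speed of pack below 0.01 m/s); the robot touches nothing.
It fails at once if the stirrer's spring buffer is bottomed out (over 9.2 mm) (value of joint stirrer_buffer above 0.0092 m).
It fails at once if the pack is forced against the charger's rails or yanked on its catch with over 45 N (at rest the springs alone give about 21) (contact force between pack and charger above 45 N).
It fails at once if the pack is forced or jammed against the stirrer's rails with over 45 N (contact force between pack and stirrer above 45 N).
It fails at once if a bystander (beaker, jar or weight) is shifted over 20 mm or knocked over (distance of any of beaker_100_center, jar_cocoa_center, weight_20g_center from where it was at the start of the episode above 0.02 m or angle between any of beaker_100_center, jar_cocoa_center, weight_20g_center's own z axis and vertical above 0.5 rad).
It also fails if it takes over 72 s, if anything falls off the work surface, if the arm or the gripper's body presses on something with over 40 N, if the wrist force passes 120 N, or if a joint passes its speed limit or range.

## Working session

There is one attempt and no reset: what is moved stays moved. The work goes in short steps, Python scripts to look and compute and a shell command to move; the robot and the scene stay as the last step left them, time stands still between calls to the robot, and variables do not carry over. Pictures are saved under pics/ and viewed, at most 10 in all, crops included, and the job is handed in when it is done.

```bash
mkdir -p pics; cat > h.py <<'E'
import numpy as np, cv2
from plant import bot
def px2w(c,uv,z=None):
    K=c["intrinsics"];T=np.linalg.inv(c["camera_from_world"])
    u,v=uv; r=np.array([(u-K[0,2])/K[0,0],-(v-K[1,2])/K[1,1],-1.])
    o=T[:3,3];d=T[:3,:3]@r
    if z is None:
        return o+d*c["z_map"][int(round(v)),int(round(u))]
    return o+d*(z-o[2])/d[2]
def cloud(c):
    K=c["intrinsics"];T=np.linalg.inv(c["camera_from_world"])
    v,u=np.mgrid[:420,:560];r=np.stack([(u-K[0,2])/K[0,0],-(v-K[1,2])/K[1,1],-np.ones(u.shape)],-1)
    return T[:3,3]+(r@T[:3,:3].T)*c["z_map"][...,None]
def save(c,n,crop=None,s=1):
    im=c["pixels"][:,:,::-1]
    if crop: a,b,e,f=crop; im=im[b:f,a:e]
    cv2.imwrite(f"pics/{n}.png",cv2.resize(im,None,fx=s,fy=s))
E
python3 - <<'E'
from h import *
np.set_printoptions(precision=4,suppress=True)
s=bot.state();print(s["tool_pos"],s["eef_rot"],s["force"],s["grip_width"])
H={"pack_center":.041,"charger":0,"charger_sled":.012,"charger_pad":.03,"stirrer":0,"stirrer_mouth":.012,"beaker_100_center":.035,"jar_cocoa_center":.035,"weight_20g_center":.016}
for n in("top","scene"):
    c=bot.read_camera(n);save(c,n+"0");print(n,"cam",np.linalg.inv(c["camera_from_world"])[:3,3])
    for k,z in H.items():
        for d in bot.spot_point(k,c)[:3]: print(k,round(d["p"],2),np.round(d["xy"]),px2w(c,d["xy"],z),"depth",px2w(c,d["xy"]))
E
```

```text
[0.2569 0.5693 0.2083] [[-0.9115  0.4112 -0.0005]
 [ 0.4112  0.9115 -0.0013]
 [-0.0001 -0.0014 -1.    ]] [ 0.2183 -0.1204 -0.762 ] 0.9968324836094841
top cam [0.3351 0.0045 1.2339]
pack_center 0.86 [415. 232.] [ 0.5019 -0.3049  0.041 ] depth [ 0.4994 -0.3002  0.059 ]
pack_center 0.62 [344. 303.] [ 0.3378 -0.1428  0.041 ] depth [ 0.3377 -0.1409  0.0571]
pack_center 0.6 [357. 204.] [ 0.5631 -0.1715  0.041 ] depth [ 0.5576 -0.1672  0.07  ]
charger_sled 0.81 [352. 251.] [ 0.4563 -0.164   0.012 ] depth [ 0.4563 -0.1639  0.0121]
charger_sled 0.59 [235. 204.] [0.5576 0.1121 0.012 ] depth [0.558  0.1123 0.0098]
charger_pad 0.65 [327. 217.] [ 0.5315 -0.1045  0.03  ] depth [ 0.5319 -0.1047  0.0279]
stirrer 0.82 [234. 206.] [0.5568 0.1135 0.    ] depth [0.5546 0.1124 0.0125]
stirrer 0.57 [357. 210.] [ 0.5564 -0.1771  0.    ] depth [ 0.5437 -0.1667  0.0708]
stirrer_mouth 0.9 [230. 247.] [0.4567 0.1183 0.012 ] depth [0.4565 0.1181 0.0142]
beaker_100_center 0.95 [136. 233.] [0.4814 0.3305 0.035 ] depth [0.4822 0.3323 0.0285]
beaker_100_center 0.25 [352. 255.] [ 0.4456 -0.1611  0.035 ] depth [ 0.44
[... 846 characters left out ...]
.0123]
charger_sled 0.77 [268. 289.] [ 0.4532 -0.1639  0.012 ] depth [ 0.4537 -0.1629  0.0101]
charger_pad 0.96 [289. 249.] [ 0.53   -0.1039  0.03  ] depth [ 0.5298 -0.1043  0.0306]
charger_pad 0.66 [268. 290.] [ 0.4486 -0.1738  0.03  ] depth [ 0.4528 -0.1649  0.0122]
stirrer 0.85 [261. 188.] [0.5594 0.1071 0.    ] depth [0.5501 0.0858 0.0261]
stirrer_mouth 0.55 [219. 198.] [0.4503 0.1113 0.012 ] depth [0.4504 0.1118 0.0114]
beaker_100_center 0.94 [199. 129.] [0.4838 0.3412 0.035 ] depth [0.4747 0.3039 0.0677]
jar_cocoa_center 0.81 [340. 212.] [ 0.6803 -0.0652  0.035 ] depth [ 0.668  -0.0802  0.0585]
weight_20g_center 0.43 [238. 236.] [ 0.4469 -0.0154  0.016 ] depth [ 0.4431 -0.0269  0.0327]
```

View pics/top0.png

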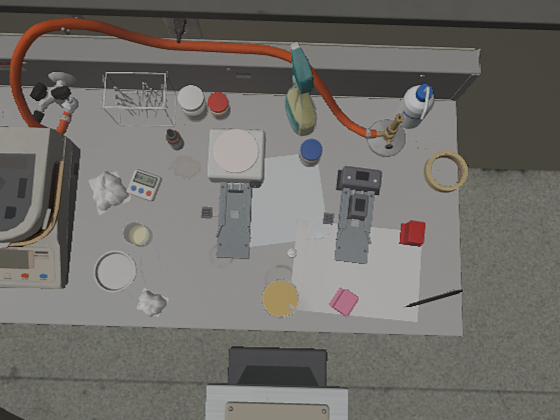

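View pics/scene0.png

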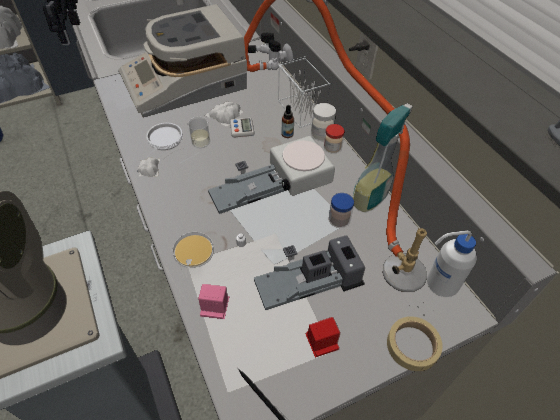

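The top view shows the dark-ribbed pack in the charger at about (357,206) with its pad at (328,217). The stirrer sled is at (234,220) with its mouth at (230,250). The pink (344,302) and red (413,233) blocks are decoys. Next I fit the two sleds' lines from depth.

```bash
python3 - <<'E'
from h import *
np.set_printoptions(precision=4,suppress=True)
for n in("top","scene"):
    c=bot.read_camera(n);P=cloud(c).reshape(-1,3)
    for name,o in(("charger",(.558,-.169)),("stirrer",(.558,.112))):
        d=P[:,:2]-o
        def rect(lo,hi,box,lab):
            m=(P[:,2]>lo)&(P[:,2]<hi)&(d[:,0]>box[0])&(d[:,0]<box[1])&(d[:,1]>box[2])&(d[:,1]<box[3])
            q=P[m][:,:2]
            r=cv2.minAreaRect((q*1000).astype(np.float32)); print(n,name,lab,m.sum(),"z",np.median(P[m,2]),"rect",np.round(r[0],1),np.round(r[1],1),round(r[2],1))
        rect(.007,.033,(-.14,.03,-.05,.05),"sled")
        rect(.022,.033,(-.1,.02,-.05,.05),"rails")
        rect(.02,.036,(-.07,.01,.046,.09),"pad")
        if name=="charger":
            rect(.065,.078,(-.045,.045,-.045,.045),"packtop"); rect(.05,.066,(.03,.12,-.07,.07),"block")
        else: rect(.056,.075,(.03,.2,-.09,.09),"box")
E
```

```text
top charger sled 1808 z 0.01397887351446403 rect [ 505.2 -167.3] [ 90.5 165.1] 89.6
top charger rails 484 z 0.027681168981197102 rect [ 528.  -169.9] [ 79.8 103.5] 86.9
top charger pad 117 z 0.03036799934192458 rect [ 529.3 -106.5] [23.7 26.5] 89.1
top charger packtop 342 z 0.07022272910704475 rect [ 555.8 -173.8] [36.3 50.8] 84.1
top charger block 752 z 0.059834000603750104 rect [ 622.5 -180.3] [90.3 45.7] 84.2
top stirrer sled 2176 z 0.013259851330777561 rect [510.9 113.6] [ 97.5 155.3] 89.0
top stirrer rails 480 z 0.027482453232384185 rect [528.9 110.1] [80.7 98.2] 89.9
top stirrer pad 112 z 0.03006246437667537 rect [534.8 173.8] [24.1 22.9] 1.9
top stirrer box 2604 z 0.06397205251436311 rect [669.3 109.3] [129.3 118.4] 89.2
scene charger sled 2169 z 0.01302970922655855 rect [ 511.5 -163.6] [ 90.7 159. ] 85.8
scene charger rails 563 z 0.027020663260066247 rect [ 529.7 -171.2] [ 79.5 102.7] 84.5
scene charger pad 126 z 0.029838741918372658 rect [ 531.  -106.1] [26.4 26.3] 82.6
scene charger packtop 392 z 0.0698321649822009 rect [ 556.6 -173.3] [37.4 50.8] 83.9
scene charger block 821 z 0.0593779973524855 rect [ 623. -180.] [90.5 45. ] 84.8
scene stirrer sled 1716 z 0.012720859043827304 rect [511.  115.7] [154.1  91.3] 0.6
scene stirrer rails 403 z 0.02666859613909156 rect [528.8 115.6] [92.1 96.5] 89.8
scene stirrer pad 86 z 0.02901969562217438 rect [536.3 174.5] [25.9 25.2] 5.9
scene stirrer box 1694 z 0.06384166784060513 rect [670. 109.] [131.5 119.4] 89.4
```

```bash
python3 -m jog '[0,-0.6,-1,0,-0.62, 0,-0.6,-1,0,-0.62, 0,-0.6,-1,0,-0.62, 0,-0.6,-1,0,-0.62, 0,-0.6,-1,0,-0.62]' && python3 -m jog '[0,-0.5,-1,0,0, 0,-0.5,-1,0,0, 0,-0.5,-1,0,0, 0,-0.5,-1,0,0, 0,-0.5,-1,0,0]' && python3 -m jog '[0,-0.5,-1,0,0, 0,-0.5,-1,0,0, 0,-0.5,-1,0,0, 0,-0.5,-1,0,0, 0,-0.5,-1,0,0]'
cat > to.py <<'E'
import sys;from h import *
# usage: to.py x y z : remaining move in tool axes, units
s=bot.state();p=np.array(s["tool_pos"]);R=np.array(s["eef_rot"]);np.set_printoptions(precision=4,suppress=True)
t=np.array(list(map(float,sys.argv[1:4])))
print("t",s["time_s"],"pos",p,"yaw",np.degrees(np.arctan2(-R[1,0],-R[0,0])),"tool units",R.T@(t-p)/.03,"F",s["force"],"w",s["grip_width"],"ff",s["finger_force"])
E
python3 to.py .530 -.1063 .06
python3 - <<'E'
from h import *
c=bot.read_camera("top");P=cloud(c).reshape(-1,3)
for o in((.558,.1115),):
  for x in np.arange(.44,.6,.01):
    m=(abs(P[:,0]-x)<.006)&(abs(P[:,1]-o[1])<.044)&(P[:,2]>.020)&(P[:,2]<.035);m2=(abs(P[:,0]-x)<.006)&(abs(P[:,1]-o[1])<.044)&(P[:,2]>.006)&(P[:,2]<.035)
    f=lambda m:(np.round([P[m,1].min(),P[m,1].max(),(P[m,1].min()+P[m,1].max())/2],4),m.sum()) if m.sum() else None
    print(round(x,3),f(m),f(m2))
E
```

```text
time_s: 1.6
tool_pos: [0.2996, 0.3995, 0.2093]
eef_rot: [[-0.995, 0.096, 0.0], [0.096, 0.995, 0.0], [-0.0, 0.001, -1.0]]
force: [0.5, -0.2, -0.0]
grip_width: 0.144
finger_force: 0.0
time_s: 2.1
tool_pos: [0.3596, 0.2428, 0.2093]
eef_rot: [[-0.995, 0.099, 0.0], [0.099, 0.995, 0.001], [-0.0, 0.001, -1.0]]
force: [0.8, 0.6, 0.8]
grip_width: 0.003
finger_force: 0.0
time_s: 2.6
tool_pos: [0.4194, 0.0861, 0.2094]
eef_rot: [[-0.995, 0.099, 0.001], [0.099, 0.995, 0.001], [-0.001, 0.001, -1.0]]
force: [1.5, 0.2, 0.1]
grip_width: -0.004
finger_force: 0.0
t 2.6 pos [0.4194 0.0861 0.2094] yaw -5.683420339686855 tool units [-4.2998 -6.0195  4.9774] F [1.4545 0.1804 0.0701] w -0.0037580928744940624 ff 0.0
0.44 None None
0.45 None None
0.46 None None
0.47 None None
0.48 None None
0.49 None None
0.5 None None
0.51 None None
0.52 None None
0.53 None None
0.54 None (array([0.073, 0.073, 0.073]), np.int64(2))
0.55 (array([0.0748, 0.0774, 0.0761]), np.int64(5)) (array([0.0732, 0.0774, 0.0753]), np.int64(10))
0.56 (array([0.0751, 0.0799, 0.0775]), np.int64(12)) (array([0.0736, 0.0799, 0.0768]), np.int64(17))
0.57 (array([0.0755, 0.0851, 0.0803]), np.int64(20)) (array([0.0738, 0.0851, 0.0794]), np.int64(25))
0.58 (array([0.0739, 0.1455, 0.1097]), np.int64(37)) (array([0.0723, 0.1455, 0.1089]), np.int64(42))
0.59 (array([0.074 , 0.1468, 0.1104]), np.int64(70)) (array([0.0724, 0.1468, 0.1096]), np.int64(81))
```

```bash
python3 -m jog '[0,-0.72,-1,0.1,0, 0,-0.72,-1,0.3,0, 0,-0.72,-1,0.5,0, 0,-0.72,-1,0.8,0, 0,-0.72,-1,0.8,0]' >/dev/null && python3 -m jog '[0,-0.7,-1,0.8,0, 0,0,0,0.8,0, 0,0,0,0.5,0, 0,0,0,0,0, 0,0,0,0,0]' && python3 to.py .530 -.1063 .045
python3 - <<'E'
from h import *
c=bot.read_camera("top");P=cloud(c).reshape(-1,3)
for x in np.arange(.44,.61,.01):
    f=[]
    for lo,h in((.020,.044),(.006,.05)):
        m=(abs(P[:,0]-x)<.006)&(abs(P[:,1]-.1105)<h)&(P[:,2]>lo)&(P[:,2]<.035);y=P[m,1]
        f+=[y.min(),y.max(),(y.min()+y.max())/2] if m.sum() else [0]
    print(round(x,3),np.round(f,4))
E
```

```text
time_s: 3.65
tool_pos: [0.5299, -0.1035, 0.0718]
eef_rot: [[-0.995, 0.098, 0.0], [0.098, 0.995, 0.001], [-0.0, 0.001, -1.0]]
force: [-0.5, -0.1, 0.4]
grip_width: 0.004
finger_force: 0.0
t 3.65 pos [ 0.5299 -0.1035  0.0718] yaw -5.605655122970648 tool units [-0.0125 -0.0926  0.8932] F [-0.5437 -0.1234  0.429 ] w 0.004467546149615745 ff 0.0
0.44 [0.     0.0734 0.1477 0.1105]
0.45 [0.1242 0.1242 0.1242 0.0695 0.1483 0.1089]
0.46 [0.1245 0.1409 0.1327 0.0741 0.1489 0.1115]
0.47 [0.1409 0.1409 0.1409 0.0727 0.1493 0.111 ]
0.48 [0.07   0.1508 0.1104 0.07   0.1508 0.1104]
0.49 [0.0722 0.1504 0.1113 0.0722 0.1504 0.1113]
0.5 [0.075  0.1465 0.1108 0.0668 0.1485 0.1077]
0.51 [0.0753 0.1475 0.1114 0.0738 0.1485 0.1112]
0.52 [0.0757 0.1475 0.1116 0.0725 0.1475 0.11  ]
0.53 [0.0743 0.1463 0.1103 0.068  0.1599 0.114 ]
0.54 [0.0741 0.1467 0.1104 0.0729 0.16   0.1164]
0.55 [0.0744 0.1471 0.1107 0.073  0.1471 0.1101]
0.56 [0.0751 0.1471 0.1111 0.0715 0.1471 0.1093]
0.57 [0.0753 0.1457 0.1105 0.0738 0.1457 0.1098]
0.58 [0.0739 0.1464 0.1101 0.0723 0.1464 0.1094]
0.59 [0.0738 0.1469 0.1103 0.0723 0.1469 0.1096]
0.6 [0.0675 0.1469 0.1072 0.0629 0.1469 0.1049]
```

```bash
python3 -m jog '[0,-0.01,-0.09,0.4,0, 0,0,0,0.4,0, 0,0,0,0.13,0, 0,0,0,0.07,0, 0,0,0,0,0]' && python3 -m jog '[0,0,0,0.07,0, 0,0,0,0.04,0, 0,0,0,0,0, 0,0,0,0,0, 0,0,0,0,0]'
```

```text
time_s: 4.2
tool_pos: [0.5295, -0.1072, 0.0408]
eef_rot: [[-0.995, 0.099, -0.001], [0.099, 0.995, 0.0], [0.001, -0.0, -1.0]]
force: [-0.9, 0.8, -0.2]
grip_width: 0.001
finger_force: 0.0
time_s: 4.7
tool_pos: [0.5298, -0.1072, 0.0379]
eef_rot: [[-0.995, 0.099, 0.0], [0.099, 0.995, 0.0], [-0.0, 0.0, -1.0]]
force: [0.0, -0.4, -0.0]
grip_width: 0.001
finger_force: 0.0
```

```bash
for i in 1; do python3 -m jog '[0,0,0,0.05,0, 0,0,0,0.05,0, 0,0,0,0,0, 0,0,0,0,0, 0,0,0,0,0]' | egrep 'pos|force:'; python3 -m jog '[0,0,0,0.03,0, 0,0,0,0.03,0, 0,0,0,0,0, 0,0,0,0,0, 0,0,0,0,0]'| egrep 'pos|force:'; done
```

```text
tool_pos: [0.5297, -0.1072, 0.0348]
force: [-0.1, -0.5, -0.4]
finger_force: 0.0
tool_pos: [0.5297, -0.1071, 0.033]
force: [0.2, 0.5, 0.1]
finger_force: 0.0
```

```bash
python3 - <<'E'
from h import *
for n in("top","scene"):
    c=bot.read_camera(n);P=cloud(c).reshape(-1,3)
    m=(P[:,2]>.065)&(P[:,2]<.074)&(abs(P[:,0]-.55)<.04)&(abs(P[:,1]+.173)<.04)
    print(n,m.sum(),cv2.minAreaRect((P[m,:2]*1000).astype(np.float32)))
    save(c,n+"1",(240,200,380,320),4) if n=="scene" else 0
E
```

```text
top 0 ((0.0, 0.0), (0.0, 0.0), 0.0)
scene 391 ((556.6815185546875, -173.17684936523438), (37.332313537597656, 50.53539276123047), 84.02000427246094)
```

View pics/scene1.png

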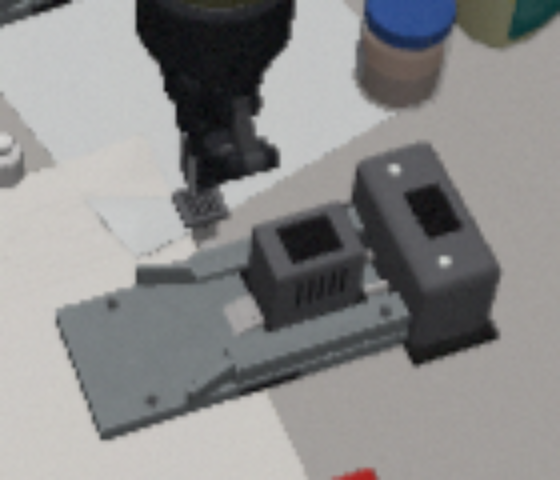

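The fingertips are right over the pad, at about (200,190) in the crop. The pack is still latched, so I keep lowering.

```bash
python3 -m jog '[0,0,0,0.04,0, 0,0,0,0.03,0, 0,0,0,0,0, 0,0,0,0,0, 0,0,0,0,0]' | egrep 'pos|force:'; python3 -m jog '[0,0,0,0.04,0, 0,0,0,0.03,0, 0,0,0,0,0, 0,0,0,0,0, 0,0,0,0,0]'| egrep 'pos|force:'
python3 - <<'E'
from h import *
c=bot.read_camera("scene");P=cloud(c).reshape(-1,3)
m=(P[:,2]>.065)&(P[:,2]<.074)&(abs(P[:,0]-.55)<.04)&(abs(P[:,1]+.173)<.04)
print(m.sum(),cv2.minAreaRect((P[m,:2]*1000).astype(np.float32)))
m=(abs(P[:,0]-.528)<.02)&(abs(P[:,1]+.107)<.018)&(P[:,2]>.004)
print(np.round(1000*P[m][::4]).astype(int).tolist())
E
```

```text
tool_pos: [0.5297, -0.1071, 0.0309]
force: [-0.8, -0.2, -0.4]
finger_force: 0.0
tool_pos: [0.5296, -0.1072, 0.0288]
force: [0.1, -0.3, 1.0]
finger_force: 0.0
391 ((556.8121337890625, -173.347412109375), (36.29802322387695, 51.231773376464844), 84.88785552978516)
[[508, -91, 469], [509, -96, 469], [519, -90, 462], [518, -92, 462], [513, -98, 466], [525, -90, 457], [514, -99, 465], [523, -94, 459], [511, -103, 466], [519, -98, 461], [529, -93, 455], [515, -103, 463], [526, -96, 455], [512, -106, 464], [521, -101, 458], [511, -108, 465], [520, -103, 458], [511, -108, 463], [519, -106, 459], [510, -111, 463], [517, -108, 459], [538, -89, 441], [512, -113, 462], [521, -108, 457], [539, -91, 440], [547, -89, 436], [513, -113, 460], [522, -110, 456], [538, -93, 439], [544, -95, 439], [511, -115, 461], [518, -113, 457], [536, -93, 439], [541, -97, 439], [547, -98, 439], [515, -116, 459], [533, -96, 439], [538, -98, 439], [544, -100, 439], [512, -119, 459], [521, -117, 455], [537, -100, 439], [542, -103, 440], [509, -121, 460], [517, -119, 456], [533, -102, 440], [539, -104, 440], [545, -104,
[... 1472 characters left out ...]
15, 69], [521, -114, 65], [520, -113, 61], [526, -118, 64], [533, -122, 65], [527, -96, 30], [523, -120, 66], [532, -120, 59], [526, -96, 28], [524, -119, 59], [541, -105, 30], [523, -99, 29], [531, -102, 29], [537, -108, 33], [520, -100, 29], [528, -103, 28], [535, -108, 30], [518, -104, 32], [525, -108, 32], [533, -111, 31], [541, -115, 31], [523, -109, 31], [531, -111, 29], [538, -116, 32], [522, -110, 29], [529, -115, 33], [537, -118, 31], [520, -110, 27], [527, -115, 30], [534, -119, 30], [520, -114, 28], [528, -117, 27], [517, -116, 29], [526, -116, 23], [524, -111, 14], [532, -115, 14], [524, -117, 18], [533, -117, 13], [527, -116, 12], [524, -117, 10], [533, -119, 7], [529, -121, 9]]
```

```bash
python3 - <<'E'
from h import *
c=bot.read_camera("scene")
K=c["intrinsics"];Tm=c["camera_from_world"];s=bot.state();p=np.array(s["tool_pos"]);R=np.array(s["eef_rot"])
im=cv2.resize(c["pixels"][:,:,::-1][180:290,240:350],None,fx=5.4,fy=5.4,interpolation=cv2.INTER_CUBIC)
for k,col in((0,(0,0,255)),(.011,(0,255,0)),(-.062,(255,0,0))):
    q=(Tm@np.append(p+R[:,2]*k,1))[:3];u=K@np.array([q[0],-q[1],-q[2]]);u=u[:2]/u[2];print(k,u)
    cv2.circle(im,tuple(int(v) for v in (u-[240,180])*5.4),4,col,1)
cv2.imwrite("pics/z2.png",im)
E
```

```text
0 [289.59771374 250.90845462]
0.011 [289.4185727  253.75034358]
-0.062 [290.66827302 233.92512893]
```

View pics/z2.png

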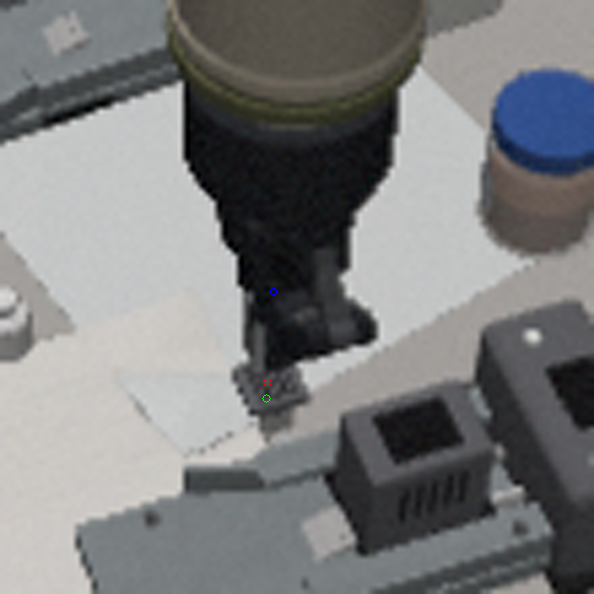

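```bash
python3 - <<'E'
from h import *
c=bot.read_camera("scene");P=cloud(c)*1000
for v in range(238,258): print(v,[tuple(int(a) for a in P[v,u]) for u in (286,288,290,292,296,300)])
print(bot.state()["grip_width"],bot.state()["force"])
c=bot.read_camera("top");P=cloud(c)*1000
q=P[(abs(P[...,0]-529)<30)&(abs(P[...,1]+107)<25)&(P[...,2]<80)];print(np.round(q[::3]).astype(int).tolist()[:60])
E
```

```text
238 [(519, -106, 82), (518, -117, 96), (521, -119, 97), (521, -127, 106), (517, -150, 139), (520, -159, 147)]
239 [(519, -106, 78), (516, -120, 97), (521, -120, 94), (519, -131, 110), (516, -151, 136), (520, -159, 145)]
240 [(520, -105, 73), (520, -113, 82), (515, -130, 106), (515, -138, 118), (513, -157, 143), (520, -160, 143)]
241 [(519, -108, 73), (520, -113, 79), (515, -131, 105), (515, -139, 115), (513, -157, 140), (518, -162, 144)]
242 [(519, -108, 69), (520, -114, 76), (514, -132, 104), (515, -138, 111), (512, -160, 141), (517, -164, 144)]
243 [(519, -108, 66), (521, -112, 70), (514, -133, 102), (514, -141, 111), (512, -160, 138), (256, -587, 848)]
244 [(518, -109, 64), (521, -112, 66), (256, -587, 848), (514, -141, 108), (511, -161, 137), (517, -166, 140)]
245 [(518, -109, 60), (522, -112, 62), (522, -119, 72), (514, -141, 105), (512, -159, 130), (516, -167, 138)]
246 [(519, -109, 56), (521, -112, 59), (523, -119, 67), (527, -119, 64), (536, -120, 60), (566, -88, 0)]
247 [(526, -96, 30), (522, -112, 55), (523, -119, 63), (526, -120, 63), (556, -87, 0), (563, -92, 3)]
248 [(52
[... 411 characters left out ...]
252 [(521, -106, 29), (524, -109, 30), (528, -110, 29), (532, -112, 29), (539, -117, 32), (559, -102, 0)]
253 [(519, -110, 31), (523, -110, 29), (528, -111, 27), (532, -112, 26), (539, -117, 28), (557, -104, 0)]
254 [(519, -110, 27), (521, -114, 32), (526, -115, 29), (529, -117, 31), (538, -119, 27), (555, -108, 1)]
255 [(517, -113, 29), (521, -116, 31), (526, -116, 27), (529, -118, 27), (547, -105, -1), (555, -108, -1)]
256 [(256, -587, 848), (521, -115, 26), (525, -117, 25), (531, -116, 21), (546, -107, -1), (554, -111, 0)]
257 [(524, -101, 0), (524, -111, 14), (527, -114, 17), (531, -116, 17), (545, -109, -1), (552, -115, 1)]
-0.0005241523599791302 [-0.16156476  0.13107963 -0.71920983]
[]
```

The depth image shows the fingertips at z≈0.05, about 20 mm above the pad and higher than the stated tool geometry gives. I keep lowering by feel and watch the force.

```bash
python3 -m jog '[0,0,0,0.1,0, 0,0,0,0.1,0, 0,0,0,0.1,0, 0,0,0,0,0, 0,0,0,0,0]' | egrep 'pos|force:'; python3 - <<'E'
from h import *
c=bot.read_camera("scene");P=cloud(c)*1000
for v in range(242,258,2): print(v,[tuple(int(a) for a in P[v,u]) for u in (284,286,288,290,292,296,300)])
s=bot.state();print(s["tool_pos"],s["force"],s["joints"])
E
```

```text
tool_pos: [0.5296, -0.1072, 0.0197]
force: [-0.0, 0.2, 1.3]
finger_force: 0.0
242 [(538, -64, 1), (518, -109, 71), (516, -120, 87), (517, -127, 96), (517, -135, 105), (516, -151, 127), (520, -160, 136)]
244 [(536, -68, 0), (519, -107, 61), (521, -113, 68), (516, -130, 93), (515, -140, 107), (513, -159, 132), (519, -163, 134)]
246 [(534, -72, 0), (519, -108, 56), (522, -112, 59), (514, -134, 92), (514, -142, 103), (510, -163, 133), (517, -166, 133)]
248 [(521, -95, 29), (519, -108, 48), (522, -112, 51), (522, -120, 61), (514, -142, 95), (513, -159, 120), (518, -165, 124)]
250 [(519, -100, 29), (523, -102, 29), (521, -113, 45), (523, -119, 53), (527, -120, 50), (554, -92, -2), (561, -98, 0)]
252 [(518, -103, 26), (520, -107, 30), (524, -109, 31), (528, -110, 29), (533, -110, 26), (540, -116, 30), (559, -101, -2)]
254 [(524, -92, 0), (519, -110, 27), (523, -112, 28), (527, -114, 28), (530, -116, 28), (539, -119, 27), (556, -107, 0)]
256 [(521, -97, 1), (516, -115, 28), (521, -116, 26), (525, -117, 25), (531, -115, 20), (547, -106, -3), (553, -112, 0)]
[ 0.52966674 -0.10719157  0.0197753 ] [ 0.21299295 -0.13512563  0.64672424] [-0.36206162  0.37615167  0.56082661  1.90879273 -0.24721327  0.9249334
  1.78898298]
```

```bash
python3 -m jog '[0,0,0,0.1,0, 0,0,0,0.1,0, 0,0,0,0.07,0, 0,0,0,0,0, 0,0,0,0,0]' | egrep 'pos|force:';python3 -m jog '[0,0,0,0.05,0, 0,0,0,0.0,0, 0,0,0,0.0,0, 0,0,0,0,0, 0,0,0,0,0]' | egrep 'pos|force:'; python3 - <<'E'
from h import *
c=bot.read_camera("scene");P=cloud(c)*1000
for v in range(242,258,2): print(v,[tuple(int(a) for a in P[v,u]) for u in (284,286,288,290,292,296,300)])
E
```

```text
tool_pos: [0.5296, -0.1072, 0.0116]
force: [0.9, 0.0, -0.1]
finger_force: 0.0
tool_pos: [0.5297, -0.1072, 0.0102]
force: [-0.5, -0.5, 0.1]
finger_force: 0.0
242 [(539, -61, -2), (516, -112, 76), (516, -121, 88), (520, -122, 86), (524, -124, 87), (532, -126, 85), (523, -156, 129)]
244 [(536, -68, 0), (519, -108, 63), (517, -119, 78), (522, -120, 76), (521, -128, 87), (517, -151, 119), (522, -159, 127)]
246 [(532, -75, 4), (519, -108, 56), (521, -112, 59), (515, -131, 88), (515, -140, 100), (513, -159, 126), (520, -161, 124)]
248 [(521, -95, 29), (519, -109, 49), (521, -113, 53), (515, -132, 82), (515, -141, 94), (512, -161, 122), (517, -167, 127)]
250 [(520, -97, 25), (519, -110, 42), (522, -113, 44), (522, -120, 55), (514, -143, 90), (511, -163, 119), (517, -167, 121)]
252 [(517, -104, 27), (521, -106, 29), (522, -113, 37), (523, -120, 46), (528, -120, 43), (540, -115, 29), (558, -103, 0)]
254 [(524, -91, 0), (518, -111, 30), (523, -112, 28), (526, -115, 29), (530, -116, 29), (540, -117, 23), (555, -108, 1)]
256 [(521, -97, 0), (516, -115, 28), (521, -116, 26), (526, -116, 24), (530, -116, 21), (546, -108, 0), (555, -110, -3)]
```

```bash
for i in 1 2; do python3 -m jog '[0,0,0,0.05,0, 0,0,0,0,0, 0,0,0,0,0, 0,0,0,0.05,0, 0,0,0,0,0]' | egrep 'pos|^force:'; done; python3 - <<'E'
from h import *
c=bot.read_camera("scene");P=cloud(c).reshape(-1,3)
m=(P[:,2]>.065)&(P[:,2]<.074)&(abs(P[:,0]-.55)<.04)&(abs(P[:,1]+.173)<.04)
print(m.sum(),cv2.minAreaRect((P[m,:2]*1000).astype(np.float32)))
P=P.reshape(420,560,3)*1000
for v in range(248,258,1): print(v,[tuple(int(a) for a in P[v,u]) for u in (286,288,290,292,296)])
E
```

```text
tool_pos: [0.5298, -0.1072, 0.0072]
force: [0.1, -0.3, 0.4]
tool_pos: [0.5295, -0.1072, 0.004]
force: [-0.9, -0.5, -0.8]
383 ((544.6771850585938, -169.15936279296875), (45.702449798583984, 80.01583099365234), 68.68017578125)
248 [(519, -109, 49), (522, -112, 51), (516, -131, 79), (514, -141, 95), (513, -158, 118)]
249 [(518, -110, 47), (522, -112, 48), (515, -133, 79), (514, -142, 92), (513, -159, 116)]
250 [(519, -110, 42), (522, -113, 45), (515, -133, 76), (515, -141, 87), (512, -161, 116)]
251 [(519, -108, 37), (522, -112, 40), (515, -133, 72), (514, -144, 88), (512, -162, 114)]
252 [(518, -111, 37), (522, -113, 37), (524, -119, 44), (514, -143, 83), (513, -161, 108)]
253 [(518, -111, 33), (522, -113, 34), (523, -120, 43), (529, -118, 36), (512, -163, 108)]
254 [(519, -109, 26), (523, -112, 28), (525, -117, 33), (528, -119, 34), (539, -117, 24)]
255 [(518, -112, 27), (522, -113, 26), (527, -114, 24), (530, -116, 25), (539, -118, 22)]
256 [(517, -114, 27), (521, -115, 25), (526, -115, 23), (530, -116, 21), (546, -108, 0)]
257 [(517, -115, 24), (521, -116, 23), (525, -117, 21), (531, -116, 16), (545, -109, -1)]
```

```bash
cat > pk.py <<'E'
from h import *
c=bot.read_camera("scene");P=cloud(c).reshape(-1,3)
m=(P[:,2]>.066)&(P[:,2]<.074)&(abs(P[:,0]-.555)<.04)&(P[:,1]<-.16)&(P[:,1]>-.2)&(P[:,0]>.515)
print("pack",m.sum(),cv2.minAreaRect((P[m,:2]*1000).astype(np.float32)))
P=P.reshape(420,560,3)*1000
for v in range(252,258,2): print(v,[tuple(int(a) for a in P[v,u]) for u in (286,288,290,292,296)])
E
for i in 1 2 ; do python3 -m jog '[0,0,0,0.03,0, 0,0,0,0,0, 0,0,0,0,0, 0,0,0,0.03,0, 0,0,0,0,0]' | egrep 'pos|^force:'; python3 pk.py; done
```

```text
tool_pos: [0.5297, -0.1071, 0.0024]
force: [0.2, -0.8, 1.0]
pack 328 ((550.2757568359375, -175.48190307617188), (31.696489334106445, 49.971012115478516), 88.40254974365234)
252 [(518, -110, 36), (522, -113, 38), (522, -121, 48), (514, -143, 83), (512, -162, 111)]
254 [(518, -111, 30), (522, -113, 29), (522, -121, 41), (529, -119, 33), (540, -117, 23)]
256 [(518, -112, 23), (522, -113, 22), (525, -117, 25), (530, -117, 22), (546, -107, -1)]
tool_pos: [0.5297, -0.1072, 0.0005]
force: [0.2, -0.3, 0.9]
pack 324 ((550.1864624023438, -176.3706817626953), (32.22420120239258, 49.80768585205078), 88.20831298828125)
252 [(519, -110, 35), (522, -113, 37), (516, -132, 67), (514, -142, 82), (512, -162, 110)]
254 [(519, -110, 28), (522, -112, 28), (523, -120, 38), (529, -118, 33), (513, -161, 101)]
256 [(518, -112, 23), (522, -113, 22), (526, -115, 22), (530, -117, 22), (540, -117, 16)]
```

```bash
python3 -m jog '[0,0,0,-0.3,0, 0,0,0,-0.6,0, 0,0,0,-0.7,0, 60,0,0,-0.8,0, 60,0,0,-0.8,0]' >/dev/null; python3 -m jog '[60,-0.3,-0.6,-0.4,0, 60,-0.3,-0.7,0,0, 60,-0.3,-0.81,0,0, 60,0,0,0,0, 60,0,0,0,0]'; python3 to.py .5504 -.1728 .06;  python3 - <<'E'
from h import *
c=bot.read_camera("scene");P=cloud(c)
K=c["intrinsics"];Tm=c["camera_from_world"];p=np.array(bot.state()["tool_pos"])
im=cv2.resize(c["pixels"][:,:,::-1][170:320,240:400],None,fx=4,fy=4,interpolation=cv2.INTER_CUBIC);cv2.imwrite("pics/z3.png",im)
m=(P[...,2]>.078)&(abs(P[...,0]-.55)<.03)&(abs(P[...,1]+.173)<.06)&(P[...,2]<.19)
q=P[m];q=q[np.argsort(q[:,2])][:60:3];print(np.round(q*1000).astype(int).tolist())
E
```

```text
time_s: 11.75
tool_pos: [0.5499, -0.1732, 0.1088]
eef_rot: [[-0.995, 0.1, -0.0], [0.1, 0.995, 0.0], [0.0, -0.0, -1.0]]
force: [0.3, -0.3, -0.9]
grip_width: 0.703
finger_force: 0.0
t 11.75 pos [ 0.5499 -0.1732  0.1088] yaw -5.7559235012220125 tool units [-0.0145  0.014   1.6259] F [ 0.2735 -0.3016 -0.8996] w 0.7027298904419959 ff 0.0
[[556, -143, 136], [549, -143, 137], [545, -142, 138], [552, -143, 138], [556, -143, 139], [537, -208, 140], [547, -143, 141], [553, -144, 142], [539, -208, 143], [549, -143, 143], [559, -145, 143], [540, -210, 144], [542, -143, 145], [547, -143, 145], [546, -214, 146], [551, -143, 146], [547, -215, 147], [536, -205, 147], [545, -142, 147], [543, -141, 148]]
```

View pics/z3.png

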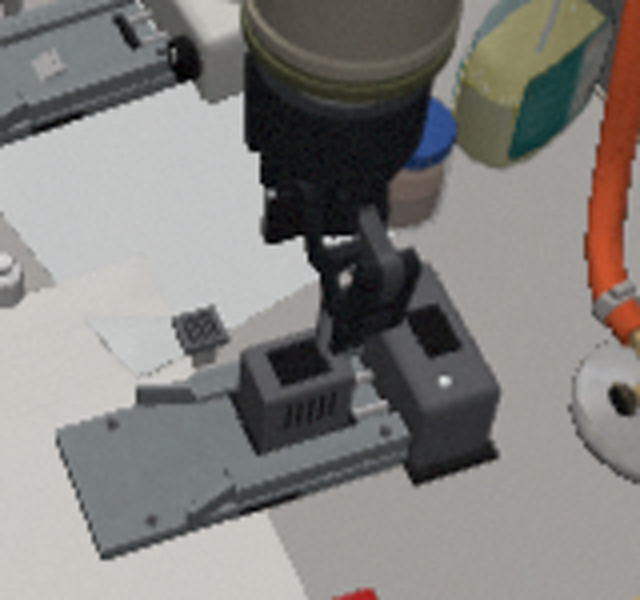

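```bash
python3 -m jog '[60,0,0,0.8,0, 60,0,0,0.8,0, 60,0,0,0.8,0, 60,0,0,0.5,0, 60,0,0,0.3,0]' 50|egrep 'pos|^force'; python3 -m jog '[30,0,0,0,0, 30,0,0,0,0, 30,0,0,0,0, 30,0,0,0,0, 30,0,0,0,0]' 50; python3 - <<'E'
from h import *
c=bot.read_camera("scene");save(c,"z4",(250,200,370,310),5)
E
```

```text
tool_pos: [0.5498, -0.1718, 0.0115]
force: [0.2, 0.5, -0.5]
time_s: 12.8
tool_pos: [0.5507, -0.1729, 0.0133]
eef_rot: [[-0.995, 0.099, 0.001], [0.099, 0.995, 0.0], [-0.001, 0.0, -1.0]]
force: [-1.7, 0.6, 4.1]
grip_width: 0.418
finger_force: 50.8
```

View pics/z4.png

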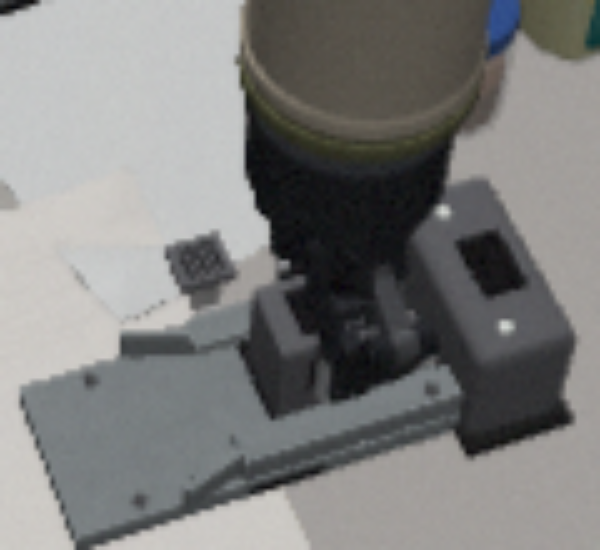

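```bash
python3 -m jog '[30,0.1,0,-0.03,0, 30,0.15,0,0,0, 30,0.2,0,0,0, 30,0.25,0,0,0, 30,0.25,0,0,0]' 50|egrep 'pos|force|grip'; python3 -m jog '[30,0.3,0,0,0, 30,0.3,0,0,0, 30,0.3,0,0,0, 30,0.3,0,0,0, 30,0.3,0,0,0]'|egrep 'pos|force|grip';  python3 -m jog '[30,0.3,0,0,0, 30,0.2,0,0,0, 30,0.1,0,0,0, 30,0,0,0,0, 30,0,0,0,0]'|egrep 'pos|force|grip'; python3 to.py .4577 -.1635 .06
```

```text
tool_pos: [0.521, -0.1699, 0.0133]
force: [0.1, 0.5, -1.7]
grip_width: 0.416
finger_force: 50.2
tool_pos: [0.4762, -0.1655, 0.0134]
force: [-0.3, -1.0, -4.2]
grip_width: 0.411
finger_force: 50.2
tool_pos: [0.4596, -0.1637, 0.0136]
force: [0.4, 0.5, -3.1]
grip_width: 0.413
finger_force: 50.2
t 14.35 pos [ 0.4596 -0.1637  0.0136] yaw -5.671934917425259 tool units [ 0.0624  0.0021 -1.5466] F [ 0.4116  0.4771 -3.0919] w 0.41293817919343473 ff 50.18290400505066
```

```bash
python3 -m jog '[30,0,0,-0.2,0, 30,0,0,-0.5,0, 30,0,0,-0.6,0, 30,0,0,-0.6,-0.4, 30,0,0.3,-0.5,-0.43]' 50|egrep 'pos|^force|grip'; python3 -m jog '[30,0,0.7,0,0, 30,0,1,0,0, 30,0,1,0,0, 30,0,1,0,0, 30,0,1,0,0]'|egrep 'pos|^force|grip';  python3 -m jog '[30,0,1,0,0, 30,0,1,0,0, 30,0,1,0,0, 30,0,0.7,0,0, 30,0,0.4,0,0]'|egrep 'pos|^force|grip'; python3 -m jog '[30,0,0,0,0, 30,0,0,0,0, 30,0,0,0,0, 30,0,0,0,0, 30,0,0,0,0]' >/dev/null; python3 to.py .4577 .1118 .0136
python3 - <<'E'
from h import *
c=bot.read_camera("scene");P=cloud(c).reshape(-1,3);save(c,"z5",(180,130,320,235),5)
c=bot.read_camera("top")
print(bot.spot_point("pack_center",c)[:2])
E
```

```text
tool_pos: [0.46, -0.156, 0.0869]
force: [0.2, 0.9, -2.8]
grip_width: 0.417
tool_pos: [0.4617, -0.0127, 0.086]
force: [1.1, 0.0, -3.5]
grip_width: 0.415
tool_pos: [0.4631, 0.1111, 0.0859]
force: [-0.0, -0.0, -2.8]
grip_width: 0.414
t 16.35 pos [0.463  0.1085 0.0855] yaw -0.7639854025150911 tool units [0.1786 0.1075 2.3973] F [ 0.2961 -0.6641 -3.7586] w 0.41532526264076797 ff 50.424968004226685
[{'xy': [413.6, 232.4], 'p': 0.93}, {'xy': [342.6, 300.8], 'p': 0.72}]
```

View pics/z5.png

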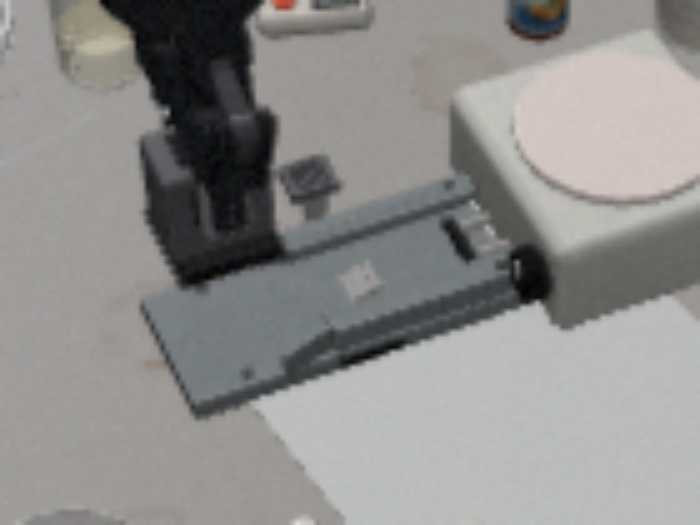

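```bash
python3 -m jog '[30,0.18,0.11,0.5,0, 30,0,0,0.6,0, 30,0,0,0.6,0, 30,0,0,0.3,0, 30,0,0,0.2,0]' |egrep 'pos|^force|grip'; python3 -m jog '[30,0,0,0.1,0, 30,0,0,0.05,0, 30,0,0,0,0, 30,0,0,0,0, 30,0,0,0,0]'|egrep 'pos|^force|grip';  python3 to.py .4577 .1118 .0136
python3 - <<'E'
from h import *
for n in("scene","top"):
  c=bot.read_camera(n);P=cloud(c).reshape(-1,3)
  m=(P[:,2]>.064)&(P[:,2]<.074)&(abs(P[:,0]-.458)<.045)&(abs(P[:,1]-.112)<.03)
  q=P[m];print(n,m.sum(),np.median(q[:,2]),cv2.minAreaRect((q[:,:2]*1000).astype(np.float32)))
  m=(P[:,2]>.014)&(P[:,2]<.08)&(P[:,0]<.438)&(P[:,0]>.42)&(abs(P[:,1]-.112)<.04)
  q=P[m];print(m.sum(),q.min(0),q.max(0))
E
```

```text
tool_pos: [0.4574, 0.1124, 0.019]
force: [-0.6, 0.1, -2.6]
grip_width: 0.416
tool_pos: [0.4579, 0.1127, 0.0154]
force: [0.5, -0.8, -2.7]
grip_width: 0.413
t 17.5 pos [0.4579 0.1127 0.0154] yaw -0.7035223824706691 tool units [ 0.0049 -0.0293  0.059 ] F [ 0.5492 -0.7918 -2.7336] w 0.41287580233210597 ff 50.33735990524292
scene 100 0.07091701802975053 ((446.5514831542969, 111.56088256835938), (45.84235382080078, 27.054370880126953), 89.01020050048828)
115 [0.43300986 0.08718705 0.01414365] [0.4379877  0.13884311 0.07440654]
top 0 nan ((0.0, 0.0), (0.0, 0.0), 0.0)
  return _methods._mean(a, axis=axis, dtype=dtype,
  ret = ret.dtype.type(ret / rcount)
Traceback (most recent call last):
ValueError: zero-size array to reduction operation minimum which has no identity
```

```bash
python3 -m jog '[30,0,-0.03,0.05,0, 30,0,0,0,0, 30,-0.1,0,0,0, 30,-0.2,0,0,0, 30,-0.2,0,0,0]' |egrep 'pos|^force|grip'; python3 -m jog '[30,-0.2,0,0,0, 30,-0.2,0,0,0, 30,-0.2,0,0,0, 30,-0.1,0,0,0, 30,0,0,0,0]'|egrep 'pos|^force|grip|rot';
```

```text
tool_pos: [0.4733, 0.1116, 0.0136]
force: [-0.4, -0.1, -3.0]
grip_width: 0.41
tool_pos: [0.4943, 0.1116, 0.0136]
eef_rot: [[-1.0, 0.012, 0.001], [0.012, 1.0, 0.0], [-0.001, 0.0, -1.0]]
force: [0.6, 2.6, -4.0]
grip_width: 0.411
```

```bash
python3 -m jog '[30,-0.1,0.02,0,0, 30,-0.2,0,0,0, 30,-0.1,0,0,0, 30,0,0,0,0, 30,0,0,0,0]' |egrep 'pos|^force|grip'; python3 -m jog '[30,-0.1,0,0,0, 30,-0.2,0,0,0, 30,-0.1,0,0,0, 30,0,0,0,0, 30,0,0,0,0]'|egrep 'pos|^force|grip|rot';
```

```text
tool_pos: [0.5058, 0.1116, 0.0136]
force: [0.5, 0.7, -2.4]
grip_width: 0.415
tool_pos: [0.5179, 0.1115, 0.0136]
eef_rot: [[-1.0, 0.012, 0.0], [0.012, 1.0, 0.0], [-0.0, 0.0, -1.0]]
force: [0.3, 1.2, -1.3]
grip_width: 0.418
```

```bash
for i in 1 2; do python3 -m jog '[30,-0.1,0,0,0, 30,-0.1,0,0,0, 30,-0.08,0,0,0, 30,0,0,0,0, 30,0,0,0,0]' |egrep 'pos|^force'; done; python3 -m jog '[30,-0.08,0,0,0, 30,-0.08,0,0,0, 30,0,0,0,0, 30,0,0,0,0, 30,0,0,0,0]' |egrep 'pos|^force'
```

```text
tool_pos: [0.5262, 0.1114, 0.0136]
force: [-0.1, 0.6, -1.9]
tool_pos: [0.5346, 0.1114, 0.0135]
force: [0.2, 1.0, -1.9]
tool_pos: [0.5394, 0.1114, 0.0136]
force: [-0.0, 2.1, -2.2]
```

```bash
for i in 1 2 3 4; do python3 -m jog '[30,-0.04,0,0,0, 30,-0.03,0,0,0, 30,0,0,0,0, 30,0,0,0,0, 30,0,0,0,0]' |egrep 'pos|^force'; done; python3 -m jog '[30,-0.03,0,0,0, 30,-0.03,0,0,0, 30,0,0,0,0, 30,0,0,0,0, 30,0,0,0,0]' |egrep 'pos|^force'
```

```text
tool_pos: [0.5413, 0.1113, 0.0135]
force: [-0.6, 1.6, -2.7]
tool_pos: [0.5435, 0.1113, 0.0135]
force: [0.1, 3.2, -3.3]
tool_pos: [0.5456, 0.1113, 0.0135]
force: [1.6, 3.4, -3.6]
tool_pos: [0.5477, 0.1112, 0.0135]
force: [0.1, 3.4, -2.5]
tool_pos: [0.5495, 0.1112, 0.0135]
force: [0.2, 4.2, -2.9]
```

```bash
python3 -m jog '[30,-0.04,0.02,0,0, 30,-0.03,0,0,0, 30,0,0,0,0, 30,0,0,0,0, 30,0,0,0,0]' |egrep 'pos|^force'; for i in 1 2 ; do python3 -m jog '[30,-0.04,0,0,0, 30,-0.03,0,0,0, 30,0,0,0,0, 30,0,0,0,0, 30,0,0,0,0]' |egrep 'pos|^force'; done; python3 -m jog '[30,-0.03,0,0,0, 30,-0.03,0,0,0, 30,0,0,0,0, 30,0,0,0,0, 30,0,0,0,0]' |egrep 'pos|^force'
```

```text
tool_pos: [0.5517, 0.1113, 0.0135]
force: [-0.1, 1.7, -2.1]
tool_pos: [0.5536, 0.1116, 0.0135]
force: [-0.1, -0.7, -2.3]
tool_pos: [0.5557, 0.1117, 0.0135]
force: [-0.4, -1.0, -1.7]
tool_pos: [0.5575, 0.1116, 0.0135]
force: [-0.8, -0.6, -1.8]
```

```bash
for i in 1 2 3 ; do python3 -m jog '[30,-0.03,0,0,0, 30,-0.02,0,0,0, 30,0,0,0,0, 30,0,0,0,0, 30,0,0,0,0]' |egrep 'pos|^force'; done
```

```text
tool_pos: [0.559, 0.1116, 0.0135]
force: [0.2, -1.0, -2.3]
tool_pos: [0.5605, 0.1116, 0.0135]
force: [0.1, 0.2, -1.9]
tool_pos: [0.562, 0.1116, 0.0135]
force: [-0.4, 0.7, -2.0]
```

```bash
for i in 1 2 3 ; do python3 -m jog '[30,-0.03,0,0,0, 30,0,0,0,0, 30,0,0,0,0, 30,0,0,0,0, 30,0,0,0,0]' |egrep 'pos|^force|grip'; done; python3 - <<'E'
from h import *
c=bot.read_camera("scene");P=cloud(c);save(c,"z6",(200,130,330,235),5)
print(np.round(1000*np.median(P[(P[...,2]>.02)&(P[...,2]<.036)&(abs(P[...,0]-.535)<.025)&(abs(P[...,1]-.174)<.02)],0)))
E
```

```text
tool_pos: [0.5626, 0.1116, 0.0134]
force: [-3.7, -0.2, -2.0]
grip_width: 0.417
tool_pos: [0.5636, 0.1116, 0.0134]
force: [-4.4, 0.3, -2.2]
grip_width: 0.418
tool_pos: [0.5643, 0.1116, 0.0134]
force: [-5.6, 0.3, -0.2]
grip_width: 0.414
[536. 174.  24.]
```

View pics/z6.png

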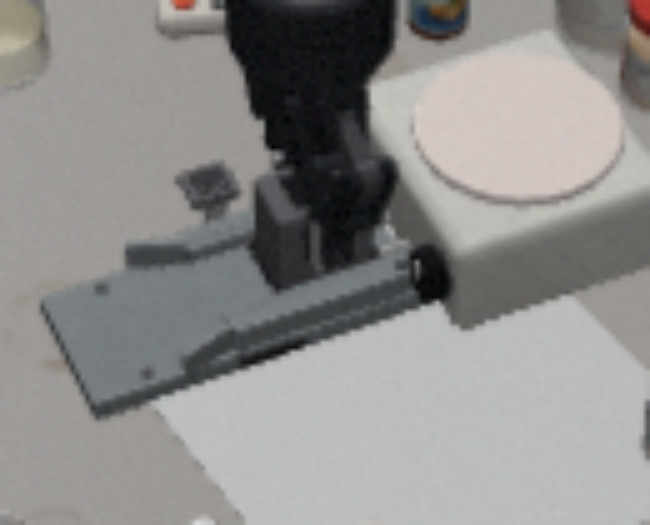

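The buffer is contacted at x≈0.562 (-5.6 N at 0.5643, matching 2 N plus 2 N/mm). The latch should come near 0.568, so I push on in small steps.

```bash
for i in 1 2 3 4; do python3 -m jog '[30,-0.03,0,0,0, 30,0,0,0,0, 30,0,0,0,0, 30,0,0,0,0, 30,0,0,0,0]' |egrep 'pos|^force|grip'; done; python3 - <<'E'
from h import *
c=bot.read_camera("scene");P=cloud(c)
print(np.round(1000*np.median(P[(P[...,2]>.02)&(P[...,2]<.036)&(abs(P[...,0]-.535)<.025)&(abs(P[...,1]-.174)<.02)],0)))
E
```

```text
tool_pos: [0.565, 0.1115, 0.0134]
force: [-6.4, 0.3, 0.5]
grip_width: 0.418
tool_pos: [0.5656, 0.1116, 0.0134]
force: [-8.5, -0.1, 1.7]
grip_width: 0.414
tool_pos: [0.5663, 0.1115, 0.0134]
force: [-10.4, -0.3, 4.1]
grip_width: 0.418
tool_pos: [0.5669, 0.1115, 0.0134]
force: [-11.2, -0.5, 5.8]
grip_width: 0.415
[536. 174.  24.]
```

```bash
cat > pad.py <<'E'
from h import *
c=bot.read_camera("scene");P=cloud(c)
print(np.round(1000*np.median(P[(P[...,2]>.02)&(P[...,2]<.036)&(abs(P[...,0]-.535)<.025)&(abs(P[...,1]-.174)<.02)],0),1))
E
for i in 1 2 3; do python3 -m jog '[30,-0.03,0,0,0, 30,0,0,0,0, 30,0,0,0,0, 30,0,0,0,0, 30,0,0,0,0]' |egrep 'pos|^force'; python3 pad.py; done
```

```text
tool_pos: [0.5675, 0.1115, 0.0135]
force: [-12.9, -0.3, 6.9]
[535.3 174.9  24.5]
tool_pos: [0.5681, 0.1115, 0.0134]
force: [-14.3, -1.0, 9.3]
[536.1 174.4  24.4]
tool_pos: [0.5687, 0.1115, 0.0135]
force: [-15.8, -0.8, 9.8]
[535.8 172.9  24.9]
```

```bash
for i in 1 2; do python3 -m jog '[30,-0.02,0,0,0, 30,0,0,0,0, 30,0,0,0,0, 30,0,0,0,0, 30,0,0,0,0]' |egrep 'pos|^force'; python3 pad.py; done
```

```text
tool_pos: [0.569, 0.1115, 0.0134]
force: [-18.3, -0.9, 11.7]
[535.1 172.2  28.7]
tool_pos: [0.5694, 0.1115, 0.0135]
force: [-19.0, -1.2, 13.5]
[535.5 172.2  29. ]
```

The catch clicked up: the pad went from 24.5 to 29 mm. I ease back before releasing.

```bash
for i in 1 2 3; do python3 -m jog '[30,0.02,0,0,0, 30,0.02,0,0,0, 30,0,0,0,0, 30,0,0,0,0, 30,0,0,0,0]' |egrep 'pos|^force'; done; python3 pad.py
```

```text
tool_pos: [0.5691, 0.1115, 0.0134]
force: [-13.9, -1.3, 7.9]
tool_pos: [0.5685, 0.1115, 0.0134]
force: [-9.7, -1.3, 5.2]
tool_pos: [0.5683, 0.1115, 0.0134]
force: [-6.1, -0.6, -0.4]
[535.4 171.7  28.5]
```

```bash
python3 -m jog '[30,0.03,0,0,0, 30,0.02,0,0,0, 30,0,0,0,0, 30,0,0,0,0, 30,0,0,0,0]' |egrep 'pos|^force'; python3 -m jog '[62,0,0,0,0, 62,0,0,0,0, 62,0,0,0,0, 62,0,0,0,0, 62,0,0,0,0]' |egrep 'pos|^force|grip';python3 -m jog '[62,0,0,-0.2,0, 62,0,0,-0.5,0, 62,0,0,-0.8,0, 62,0,0,-1,0, 62,0,0,-1,0]' |egrep 'pos|^force|grip';python3 -m jog '[62,0.7,0,-0.5,0, 62,1,0,0,0, 62,1,0,0,0, 62,1,0,0,0, 62,0,0,0,0]' |egrep 'pos|^force|grip'; python3 pad.py; python3 - <<'E'
from h import *
c=bot.read_camera("scene");P=cloud(c);save(c,"z7",(180,110,360,320),2.8)
q=P[(P[...,2]>.066)&(P[...,2]<.074)&(abs(P[...,0]-.567)<.04)&(abs(P[...,1]-.111)<.03)]
print(len(q),cv2.minAreaRect((q[:,:2]*1000).astype(np.float32)),np.median(q[:,2]))
E
```

```text
tool_pos: [0.5678, 0.1115, 0.0136]
force: [4.6, -0.7, -10.2]
tool_pos: [0.5671, 0.1115, 0.0137]
force: [-0.3, 0.3, -0.4]
grip_width: 0.722
tool_pos: [0.5671, 0.1113, 0.1209]
force: [0.6, -0.9, 0.2]
grip_width: 0.725
tool_pos: [0.4535, 0.113, 0.1346]
force: [-0.1, 0.9, 0.5]
grip_width: 0.731
[535.4 172.8  28.9]
240 ((567.6301879882812, 109.45121765136719), (49.45575714111328, 40.053428649902344), 0.5037829279899597) 0.06941782209273872
```

View pics/z7.png

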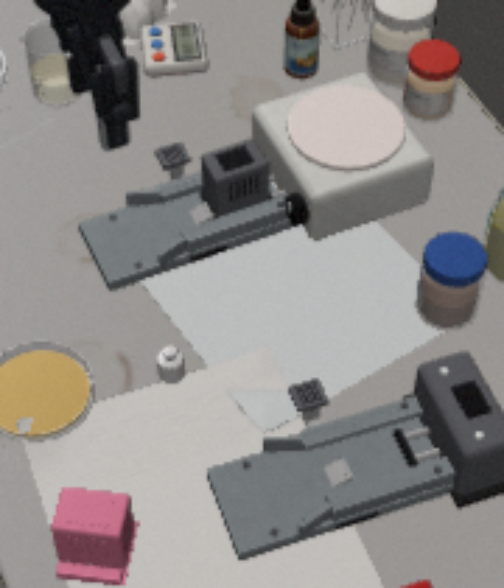

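The pack (235,180) sits upright in the stirrer rails at x≈0.5676, local +10 mm. The catch is up, the gripper is clear and the bystanders have not moved.

```bash
python3 -c "from plant import bot;print(bot.job_done())"
```

```text
the job is handed in; nothing more can be done
None
```

The battery pack is out of the charger and latched in the stirrer's rails: its catch clicked up behind the pack, the gripper let go, and the job is handed in, though no verdict was returned.

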